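Clear the leftovers into the touch-latch drawer and the scrap crate

ROBOT

A 7-joint arm with a two-finger parallel gripper is mounted at the origin on the work surface. World frame = base frame: x ahead of the robot, y to its left, z up, the work surface at z = 0. Lengths are in m, angles in rad, forces in N, time in s.
With the tool pointing down it reaches from about 0.4 to 0.85 m from the base axis. Payload 10.4 kg.
Tool frame: the origin (TCP) lies at the very end of the fingers, on their centre line; the grasp point (between the pads) lies 19 mm behind it; z points along the fingers, y is the line along which they close (so a half turn about z gives the same grasp; the last joint's range is limited). The gripper opens to 85 mm and grips with 20 to 120 N. Pads are 22 mm wide; open, the fingers measure 114 mm over their backs; the gripper's body (76 mm by 85 mm) begins 54 mm behind the grasp point. The pads swing forward as they close: fully open they stand 13 mm farther back than shut.
Start: joints at [1.257, 0.332, -0.065, 1.46, 0.022, 1.35, -0.088], TCP at [0.179, -0.599, 0.231] pointing down, gripper open.
Joint ranges: [-2.6, 2.6], [-0.5, 2.12], [-1.47, 1.34], [0.16, 2.42], [-1.27, 4.41], [0.06, 2.06], [-2.6, 2.6]. Speed limits (rad/s): [2.22, 2.22, 2.79, 2.79, 3.14, 3.14, 3.14].

INTERFACE

Orientations are given as a unit quaternion [x, y, z, w].
In Python, from workcell import * gives the robot as it stands.
- The arm moves only by the tool step_arm, never from a script. Its argument "commands" is one flat list of numbers, 7 for each row, row after row: the finger opening in mm, from 0 to 85.4, then the shift along the world's x, y, z as a fraction of full scale, then the turn, a rotation vector about the world's x, y, z as a fraction of full scale. A call has exactly 10 rows; each row is the pose to reach, as a shift and turn from the pose commanded when the call began, turning the shorter way round; what a row does not reach only later rows make up. Full scale, the value 1, is 0.6 m for a shift and pi rad for a turn. A row lasts 1/8 s, in which the tool goes at most 62.5 mm and 10.7 degrees, less where a joint would pass 70% of its speed; a pose out of reach is approached as far as the arm can. A call with a number of a shift or a turn outside -1 to 1 is refused whole. A call with a gripper value outside its range is refused whole. The fingers move at their own pace and stop on an object; "squeeze" is the grip in N (left out, the last holds). Time passes only in rows, so rows that repeat a pose let the fingers close, or fill a call up. It gives the time, the measured TCP pose, the force, the opening and the grip force at its end, in the units of the state.
- get_obs(): the state, without advancing time (a new reading comes with each control period).
- camera(name): name is "side" or "top"; returns the picture (420x560x3 uint8, red, green, blue); there is no depth.
- camera_params(name): a dict with "mtx" (3x3 intrinsics, pixels), "extrinsics" (4x4, takes a point from world to camera coordinates). Camera axes: x right, y down, z forward; pixel columns grow to the right and rows downward; lengths in m; the calibration is good to about 2 mm. A picture is of the moment at which its call begins. camera_params takes no time and is no camera call.
- hand_in(): hands the job in; it is judged then, once.
The state is a dict: "clock": time; "joint_pos": joint angles; "joint_velocities": joint speeds; "tau": joint torques, N m; "position": TCP position; "ee_rot": TCP orientation; "ft_force": force on the tool from outside, world axes, zero at the start; "torque": the same for the moment, N m; "grip_width": opening from 0.0 (shut) to 1.0 (fully open); "grasp_force": force on a finger pad.
Only numpy, scipy, OpenCV 4.12 (cv2) and the standard library are available. Lean on these libraries where they do the work, as an engineer would, in place of code of your own. Each camera call takes 0.05 s, during which the arm holds its last target. There are 200 camera calls.

TASK

Clear the mat after the job: press the drawer front of the bench cabinet until its touch latch lets go and the drawer springs ajar, draw it well out, put every hex nut in the drawer and drop every square tube offcut into the red scrap crate. Then push the drawer all the way in so that it latches home again and stays shut, and leave the can, the screwdriver and the tape measure where they are.

Things in the scene. Friction and masses are not known exactly. Their poses are not given: they have to be found in the camera images.
- cabinet: Low green steel bench cabinet with one drawer, 280 deep (its x) x 260 wide (its y) x 105 high, fixed. Origin: centre of its underside. Its front looks along its own -x, roughly towards the robot; the drawer comes out along -x. The drawer has a push-push touch latch and no handle; once ajar it can be drawn out to 0.15 m by about 1 to 3 N and stays where it is left.
- cabinet_top (a point): Middle of the upper front edge of the cabinet's carcass, 105 mm above the bench; axes as the cabinet's.
- drawer (a joint): How far the drawer is out (m): 0 (to 0.002) latched, 0.16 most, -0.006 pressed in against its stop. From 0, a press of 5.5 mm or more (best to the stop, 8 to 14 N), then letting go, makes it spring out to 0.055 to 0.06. Pushed from there to the stop (spring over the last 55 mm, 8 to 14 N) and let go, it latches at 0; one more press would release it again..
- drawer_front (a point): Centre of the outer face of the drawer's front panel, moves with it; axes as the cabinet's, the face looks along -x. Panel 254 wide x 86 high x 16 thick; its top edge lies 43 mm above this point, 97 mm above the bench. Latched, its back stands 10 mm off the carcass; when the drawer is out, fingers can go in behind the panel from above.
- drawer_space (a point): Point on the drawer's floor (26 mm above the bench), on its centre line, 75 mm behind the back of the front panel, moves with it; axes as the cabinet's. Inside 216 wide (y), 175 long (x: from -75 to +100 mm of this point); sides and back rise 44 mm over the floor, the front 71 mm. At 0.15 m out, the first 160 mm behind the panel are clear of the carcass.
- mat: Black rubber mat, 300 (x) x 200 (y) x 3 thick, fixed flat on the bench to one side of the cabinet, the left-over parts lie on it. Origin: centre of its underside.
- crate_in (a point): Centre of the inner floor (5 mm above the bench) of the red slatted plastic scrap crate, open on top, 240 (x) x 200 (y) x 100 high outside, walls 5, with 10 mm square posts inside its corners, fixed on the bench on the other side of the cabinet. Axes along its sides.
- nut0_mid (a point): Large steel hex nut lying flat, 46 across the flats, 53 across the corners, 24 high, 29 mm hole, about 0.2 kg. Point: its centre, half-way up. Two flats are square to its y axis (the others at 60 degrees to them), corners lie on its x axis. May be absent.
- nut1_mid (a point): Large steel hex nut lying flat, 46 across the flats, 53 across the corners, 24 high, 29 mm hole, about 0.2 kg. Point: its centre, half-way up. Two flats are square to its y axis (the others at 60 degrees to them), corners lie on its x axis. May be absent.
- nut2_mid (a point): Large steel hex nut lying flat, 46 across the flats, 53 across the corners, 24 high, 29 mm hole, about 0.2 kg. Point: its centre, half-way up. Two flats are square to its y axis (the others at 60 degrees to them), corners lie on its x axis. May be absent.
- tube0_mid (a point): Square aluminium tube offcut lying flat, hollow, 60 long (its x) x 30 x 30, wall 3, about 0.13 kg. Point: its centre, half-way up. May be absent.
- tube1_mid (a point): Square aluminium tube offcut lying flat, hollow, 60 long (its x) x 30 x 30, wall 3, about 0.13 kg. Point: its centre, half-way up. May be absent.
- tube2_mid (a point): Square aluminium tube offcut lying flat, hollow, 60 long (its x) x 30 x 30, wall 3, about 0.13 kg. Point: its centre, half-way up. May be absent.
- spray: Closed can, 60 across, 160 high, standing beyond the mat or the crate; a bystander. Origin: centre of its underside.
- driver: Screwdriver, 190 long, lying on the bench beyond the mat or the crate; a bystander. Origin under its middle; handle along its -x.
- tape: Black tape-measure case, 65 x 40 x 60 high, standing on the cabinet's top, at least 80 mm behind its front edge; a bystander. Origin: centre of its underside.

How it is judged:
On the way, in this order (a step that is already met when the one before it is completed fails the run):
1. the drawer has sprung ajar (more than 35 mm out) (value of joint drawer above 0.035 m), for 0.2 s.
2. the drawer is drawn well out (more than 100 mm) (value of joint drawer above 0.1 m), for 0.2 s.
3. every hex nut lies in the drawer, let go (x of nut0_mid in the frame of drawer_space between -0.075 and 0.1 m and y of nut0_mid in the frame of drawer_space between -0.108 and 0.108 m and z of nut0_mid in the frame of drawer_space between 0 and 0.06 m and contact force between each of nut0, nut1, nut2 and the fingers below 0.1 N and x of nut1_mid in the frame of drawer_space between -0.075 and 0.1 m and y of nut1_mid in the frame of drawer_space between -0.108 and 0.108 m and z of nut1_mid in the frame of drawer_space between 0 and 0.06 m and x of nut2_mid in the frame of drawer_space between -0.075 and 0.1 m and y of nut2_mid in the frame of drawer_space between -0.108 and 0.108 m and z of nut2_mid in the frame of drawer_space between 0 and 0.06 m), for 0.2 s.
At the end, for the whole second after the job is handed in: The drawer is latched home (joint within 4 mm of 0) and stays so untouched; every hex nut lies inside the drawer (its centre less than 60 mm over the floor), every tube offcut inside the scrap crate (its centre less than 80 mm over the floor), all at rest (under 30 mm/s) (value of joint drawer between -0.004 and 0.004 m and velocity of joint drawer below 0.01 m/s and x of nut0_mid in the frame of drawer_space between -0.075 and 0.1 m and y of nut0_mid in the frame of drawer_space between -0.108 and 0.108 m and z of nut0_mid in the frame of drawer_space between 0 and 0.06 m and x of nut1_mid in the frame of drawer_space between -0.075 and 0.1 m and y of nut1_mid in the frame of drawer_space between -0.108 and 0.108 m and z of nut1_mid in the frame of drawer_space between 0 and 0.06 m and x of nut2_mid in the frame of drawer_space between -0.075 and 0.1 m and y of nut2_mid in the frame of drawer_space between -0.108 and 0.108 m and z of nut2_mid in the frame of drawer_space between 0 and 0.06 m and x of tube0_mid in the frame of crate_in between -0.115 and 0.115 m and y of tube0_mid in the frame of crate_in between -0.095 and 0.095 m and z of tube0_mid in the frame of crate_in between 0 and 0.08 m and x of tube1_mid in the frame of crate_in between -0.115 and 0.115 m and y of tube1_mid in the frame of crate_in between -0.095 and 0.095 m and z of tube1_mid in the frame of crate_in between 0 and 0.08 m and x of tube2_mid in the frame of crate_in between -0.115 and 0.115 m and y of tube2_mid in the frame of crate_in between -0.095 and 0.095 m and z of tube2_mid in the frame of crate_in between 0 and 0.08 m and linear speed of each of nut0, nut1, nut2, tube0, tube1, tube2 below 0.03 m/s).
It fails at once if the can, the screwdriver or the tape measure is shifted by more than 30 mm or knocked over (distance of any of spray, driver, tape from where it was at the start of the episode above 0.03 m or angle between any of spray, tape's own z axis and vertical above 0.5 rad).
Of nut0, nut1, nut2 only 2 to 3 are there at a start; the rules pass over those that are not, and their reading is None.
Of tube0, tube1, tube2 only 2 to 3 are there at a start; the rules pass over those that are not, and their reading is None.
At some moment in a run one of nut0, nut1, nut2, tube0, tube1, tube2 may be knocked a few centimetres aside while the robot is not near it.
Once in a run the grip may slacken for a moment while it holds something.
It also fails if it takes over 210 s, if anything falls off the work surface, if the arm or the gripper's body presses on something with over 40 N, if the wrist force passes 120 N, or if a joint passes its speed limit or range.

## Working session

There is one attempt and no reset: what is moved stays moved. The work goes in short steps, Python scripts to look and compute and a tool call to move; the robot and the scene stay as the last step left them, time stands still between calls to the robot, and variables do not carry over. Pictures are saved under pics/ and viewed, at most 14 in all, crops included, and the job is handed in when it is done.

Besides the shell and the picture viewer there is one more tool, called after "Call:" as name(argument=value, ...), one argument or row to a line, values as JSON. step_arm: Moves the arm, as the interface text tells. Its arguments: {"type":"object","properties":{"commands":{"type":"array","items":{"type":"number"}},"squeeze":{"type":"number"}},"required":["commands"]}

```bash
mkdir -p pics; ls
python3 - <<'E'
from workcell import *
import cv2
o=get_obs();print({k:o[k] for k in('clock','position','ee_rot','grip_width','ft_force')})
for n in('top','side'):
    cv2.imwrite(f'pics/{n}0.png',camera(n)[:,:,::-1]);p=camera_params(n);print(n,p['mtx'],p['extrinsics'])
E
```

```text
pics
{'clock': 0.0, 'position': array([ 0.17909729, -0.59838032,  0.23049194]), 'ee_rot': array([ 9.89447307e-01,  1.44891269e-01, -1.21653537e-04, -7.29157731e-04]), 'grip_width': 0.9998427431383177, 'ft_force': array([-0.11621336, -0.67538745,  0.17777351])}
top [[434.39158497   0.         278.7001265 ]
 [  0.         434.39158497 209.47912728]
 [  0.           0.           1.        ]] [[ 0.00446049 -0.9999772  -0.00507068 -0.0060941 ]
 [-0.98156665 -0.00340939 -0.19108976  0.59847903]
 [ 0.19106812  0.00582956 -0.98155947  1.06012052]
 [ 0.          0.          0.          1.        ]]
side [[388.63096415   0.         286.66348976]
 [  0.         388.63096415 215.91543379]
 [  0.           0.           1.        ]] [[ 0.98393368 -0.17842189  0.00633533 -0.58588209]
 [-0.08363571 -0.49199131 -0.86657349  0.12573969]
 [ 0.15773261  0.85212099 -0.49900927  0.87296109]
 [ 0.          0.          0.          1.        ]]
```

View pics/top0.png

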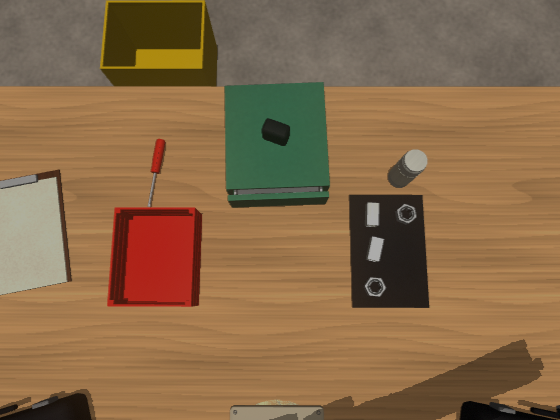

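View pics/side0.png

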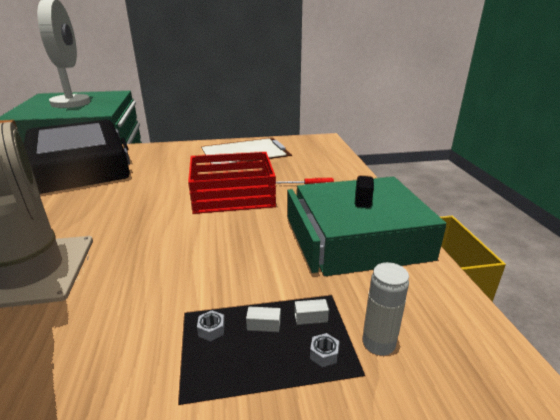

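The top view shows the red crate at about (155,257), the cabinet with its front edge at row ~190–205, and the mat on the right. The mat holds two nuts at (407,213) and (375,287), and two tubes at (373,214) and (376,249). The can is at (408,165) and the driver at (155,172). The side view confirms two nuts and two tubes.

```bash
cat > h.py <<'E'
from workcell import *
import cv2, numpy as np
def ray(n,uv,z):
    p=camera_params(n);K,E=p['mtx'],p['extrinsics'];R,t=E[:3,:3],E[:3,3]
    c=-R.T@t;d=R.T@np.linalg.inv(K)@np.array([uv[0],uv[1],1.])
    return c+d*(z-c[2])/d[2]
def proj(n,X):
    p=camera_params(n);q=p['mtx']@(p['extrinsics']@np.append(X,1))[:3];return q[:2]/q[2]
def parts(im=None,x0=335,x1=440,y0=195,y1=315):
    im=camera('top') if im is None else im
    hsv=cv2.cvtColor(im,cv2.COLOR_RGB2HSV)
    m=((hsv[...,2]>90)&(hsv[...,1]<60)).astype(np.uint8)*255
    w=np.zeros_like(m);w[y0:y1,x0:x1]=m[y0:y1,x0:x1]
    for c in cv2.findContours(w,cv2.RETR_EXTERNAL,cv2.CHAIN_APPROX_NONE)[0]:
        a=cv2.contourArea(c)
        if a<80: continue
        g=lambda z:np.array([ray('top',q[0],z)[:2] for q in c],np.float32)
        tube=g(.03); hull=cv2.convexHull(tube); r=cv2.minAreaRect(hull)
        b=cv2.boxPoints(r); e=[b[1]-b[0],b[2]-b[1]]; e=max(e,key=np.linalg.norm)
        hp=cv2.convexHull(g(.024))
        ap=cv2.approxPolyDP(hp,.006,True)[:,0]
        print('px',c.mean(0)[0].round(),'area',a,'c',np.round(r[0],4),'size',np.round(r[1],3),'long ang',round(np.degrees(np.arctan2(e[1],e[0]))%180,1))
        d=ap-ap.mean(0); print('   hex: c',cv2.minEnclosingCircle(hp)[0],'corner ang',np.round(np.degrees(np.arctan2(d[:,1],d[:,0]))%60))
E
python3 - <<'E'
from h import *
im=cv2.imread('pics/top0.png')[:,:,::-1].copy()
parts(im)
hsv=cv2.cvtColor(im,cv2.COLOR_RGB2HSV)
g=((hsv[...,0]>60)&(hsv[...,0]<95)&(hsv[...,1]>90)).astype(np.uint8)
for c in cv2.findContours(g,cv2.RETR_EXTERNAL,cv2.CHAIN_APPROX_NONE)[0]:
    if cv2.contourArea(c)>300:
        ap=cv2.approxPolyDP(c,3,True)[:,0];print('green',[(tuple(p),ray('top',p,.105)[:2].round(3),ray('top',p,.097)[:2].round(3)) for p in ap.tolist()])
r=((hsv[...,0]<6)|(hsv[...,0]>174))&(hsv[...,1]>150)&(hsv[...,2]>60);r=r.astype(np.uint8);r[:195]=0
c=max(cv2.findContours(r,cv2.RETR_EXTERNAL,cv2.CHAIN_APPROX_NONE)[0],key=cv2.contourArea)
b=cv2.boxPoints(cv2.minAreaRect(c));print('crate',[ (p.round(),ray('top',p,.1)[:2].round(3)) for p in b])
cv2.imwrite('pics/c0.png',np.hstack([cv2.resize(im[185:315,340:440],None,fx=4,fy=4,interpolation=2),cv2.resize(im[175:215,215:340],(400,128),interpolation=2).repeat(1,0) if 0 else cv2.copyMakeBorder(cv2.resize(im[175:215,215:340],(390,125)),0,395,0,0,0)])[:,:,::-1])
E
```

```text
px [375. 286.] area 268.5 c [ 0.405  -0.2498] size [0.051 0.046] long ang 83.2
   hex: c (0.40545445680618286, -0.25061044096946716) corner ang [25. 32. 28. 23. 28. 27.]
px [375. 249.] area 257.0 c [ 0.5005 -0.2539] size [0.031 0.063] long ang 166.5
   hex: c (0.502038836479187, -0.2543359100818634) corner ang [14. 23. 15. 20.]
px [406. 213.] area 238.5 c [ 0.5955 -0.3388] size [0.05  0.045] long ang 67.5
   hex: c (0.5963981747627258, -0.34076783061027527) corner ang [10. 12. 56. 14.  5.  2.]
px [372. 214.] area 251.0 c [ 0.592  -0.2501] size [0.031 0.065] long ang 175.6
   hex: c (0.5925501585006714, -0.25029855966567993) corner ang [19. 31. 26. 32.]
green [((328, 194), array([ 0.629, -0.126]), array([ 0.631, -0.127])), ((229, 195), array([0.625, 0.119]), array([0.627, 0.12 ])), ((229, 199), array([0.615, 0.119]), array([0.617, 0.12 ]))]
green [((322, 82), array([ 0.929, -0.116]), array([ 0.933, -0.116])), ((225, 86), array([0.917, 0.138]), array([0.921, 0.139])), ((227, 188), array([0.643, 0.125]), array([0.645, 0.126])), ((328, 184), array([ 0.654, -0.126]), array([ 0.656, -0.127]))]
crate [(array([108., 305.], dtype=float32), array([0.358, 0.401])), (array([109., 207.], dtype=float32), array([0.596, 0.417])), (array([201., 208.], dtype=float32), array([0.593, 0.188])), (array([200., 306.], dtype=float32), array([0.356, 0.182]))]
```

View pics/c0.png

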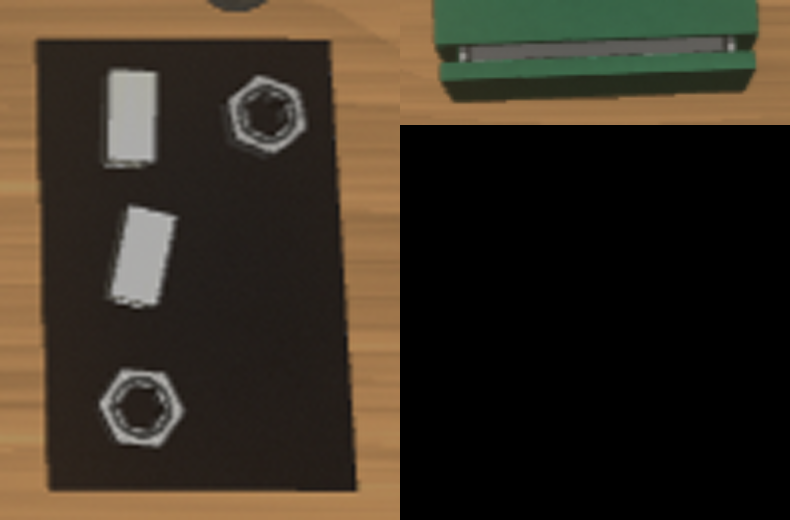

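The crop confirms the poses: two tubes with their long axes at roughly 176° and 166°, two nuts, and the drawer front at x≈0.622 with a yaw of about 2.6°. Next I go in front of the drawer with the fingers shut.

Call:
step_arm(
  commands=[0,0.62,0.98,0,0,0,-0.078,0,0.62,0.98,0,0,0,-0.078,0,0.62,0.98,0,0,0,-0.078,0,0.62,0.98,0,0,0,-0.078,0,0.62,0.98,0,0,0,-0.078,0,0.62,0.98,0,0,0,-0.078,0,0.62,0.98,0,0,0,-0.078,0,0.62,0.98,0,0,0,-0.078,0,0.62,0.98,0,0,0,-0.078,0,0.62,0.98,0,0,0,-0.078],
  squeeze=60,
)

```text
clock: 1.35
position: [0.514, -0.0689, 0.2313]
ee_rot: [1.0, 0.023, 0.0, 0.0]
ft_force: [1.0, -1.5, 0.3]
grip_width: -0.002
grasp_force: 0.0
```

Call:
step_arm(
  commands=[0,0.05,0.11,0,0,0,0,0,0.05,0.11,0,0,0,0,0,0.05,0.11,-0.285,0,0,0,0,0.05,0.11,-0.285,0,0,0,0,0.05,0.11,-0.285,0,0,0,0,0.05,0.11,-0.285,0,0,0,0,0.05,0.11,-0.285,0,0,0,0,0.05,0.11,-0.285,0,0,0,0,0.05,0.11,-0.285,0,0,0,0,0.05,0.11,-0.285,0,0,0],
)

```text
clock: 2.6
position: [0.5437, -0.0047, 0.0611]
ee_rot: [1.0, 0.023, 0.001, 0.0]
ft_force: [-0.5, 0.7, -1.0]
grip_width: 0.003
grasp_force: 0.0
```

Call:
step_arm(
  commands=[0,0.06,0,0,0,0,0,0,0.09,0,0,0,0,0,0,0.1,0,0,0,0,0,0,0.105,0,0,0,0,0,0,0.11,0,0,0,0,0,0,0.114,0,0,0,0,0,0,0.118,0,0,0,0,0,0,0.122,0,0,0,0,0,0,0.125,0,0,0,0,0,0,0.125,0,0,0,0,0],
)

```text
clock: 3.85
position: [0.617, -0.0044, 0.0603]
ee_rot: [1.0, 0.023, -0.001, 0.0]
ft_force: [-7.7, 0.2, 4.7]
grip_width: 0.003
grasp_force: 3.7
```

Call:
step_arm(
  commands=[0,0.003,0,0,0,0,0,0,0.006,0,0,0,0,0,0,0.008,0,0,0,0,0,0,0.01,0,0,0,0,0,0,0.01,0,0,0,0,0,0,0.01,0,0,0,0,0,0,0.01,0,0,0,0,0,0,0.01,0,0,0,0,0,0,0.01,0,0,0,0,0,0,0.01,0,0,0,0,0],
)

```text
clock: 5.1
position: [0.6174, -0.0045, 0.0601]
ee_rot: [1.0, 0.023, -0.007, 0.001]
ft_force: [-40.7, -1.7, 29.2]
grip_width: -0.002
grasp_force: 20.4
```

Call:
step_arm(
  commands=[0,-0.005,0,0,0,0,0,0,-0.02,0,0,0,0,0,0,-0.1,0,0,0,0,0,0,-0.17,0,0,0,0,0,0,-0.17,0,0,0,0,0,0,-0.17,0,0.15,0,0,0,0,-0.17,0,0.15,0,0,0,0,-0.17,0,0.15,0,0,0,0,-0.17,0,0.15,0,0,0,0,-0.17,0,0.15,0,0,0],
)

```text
clock: 6.35
position: [0.5219, -0.0046, 0.1492]
ee_rot: [1.0, 0.023, -0.001, -0.0]
ft_force: [0.0, 0.1, 0.3]
grip_width: 0.0
grasp_force: 0.0
```

Run:
```python
from h import *
im=camera('side');cv2.imwrite('pics/s1.png',cv2.resize(im[120:300,150:450],None,fx=2,fy=2)[:,:,::-1])
print(get_obs()['position'])
```

```text
[ 0.5218936  -0.0045728   0.14927758]
```

View pics/s1.png

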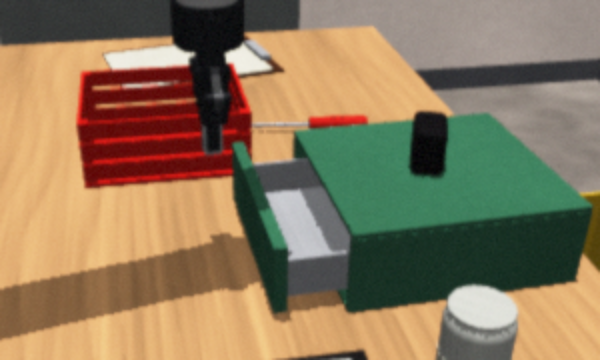

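The side view shows the drawer ajar (panel at ~(260,225)) with clear room behind it. I now reach in behind the panel and draw it out.

Call:
step_arm(
  commands=[0,0.15,0.003,0.02,0,0,0,0,0.15,0.003,0.02,0,0,0,0,0.15,0.003,0,0,0,0,0,0.15,0.003,-0.07,0,0,0,0,0.15,0.003,-0.15,0,0,0,0,0.15,0.003,-0.15,0,0,0,0,0.15,0.003,-0.15,0,0,0,0,0.15,0.003,-0.15,0,0,0,0,0.14,0.003,-0.15,0,0,0,0,0.13,0.003,-0.15,0,0,0],
)

```text
clock: 7.65
position: [0.6002, -0.0028, 0.061]
ee_rot: [1.0, 0.023, 0.0, 0.0]
ft_force: [0.4, -0.3, 0.1]
grip_width: -0.0
grasp_force: 0.0
```

Call:
step_arm(
  commands=[0,-0.015,0,0,0,0,0,0,-0.035,0,0,0,0,0,0,-0.055,-0.002,0,0,0,0,0,-0.075,-0.003,0,0,0,0,0,-0.095,-0.004,0,0,0,0,0,-0.115,-0.005,0,0,0,0,0,-0.135,-0.006,0,0,0,0,0,-0.15,-0.007,0,0,0,0,0,-0.165,-0.008,0,0,0,0,0,-0.17,-0.008,0,0,0,0],
)

```text
clock: 8.9
position: [0.4976, -0.008, 0.0602]
ee_rot: [1.0, 0.023, -0.0, 0.0]
ft_force: [0.9, 0.5, -0.4]
grip_width: -0.001
grasp_force: 0.6
```

Call:
step_arm(
  commands=[0,0.01,0,0.05,0,0,0,0,0.01,0,0.2,0,0,0,0,0.01,0,0.2,0,0,0,70,-0.08,-0.2,0.2,0,0,0.06,70,-0.153,-0.3,0.2,0,0,0.136,70,-0.153,-0.3,0.2,0,0,0.136,70,-0.153,-0.3,0.2,0,0,0.136,70,-0.153,-0.3,0.2,0,0,0.136,70,-0.153,-0.3,0.2,0,0,0.136,70,-0.153,-0.3,0.2,0,0,0.136],
)

```text
clock: 10.15
position: [0.4071, -0.1865, 0.1803]
ee_rot: [0.972, 0.235, -0.0, -0.0]
ft_force: [-0.1, 0.9, 0.3]
grip_width: 0.823
grasp_force: 0.0
```

Run:
```python
from h import *
im=camera('top');cv2.imwrite('pics/t2.png',im[:,:,::-1]);parts(im);print(get_obs()['position'])
```

```text
px [407. 280.] area 132.5 c [ 0.4231 -0.3373] size [0.08 0.03] long ang 76.9
   hex: c (0.42041611671447754, -0.3382244110107422) corner ang [11. 60.  7. 16. 48.]
px [373. 244.] area 84.5 c [ 0.5091 -0.251 ] size [0.022 0.048] long ang 164.1
   hex: c (0.5104013085365295, -0.2529233992099762) corner ang [ 7. 15. 39.]
px [406. 213.] area 238.5 c [ 0.5955 -0.3388] size [0.05  0.045] long ang 67.5
   hex: c (0.5963981747627258, -0.34076783061027527) corner ang [10. 12. 56. 14.  5.  2.]
px [372. 214.] area 251.0 c [ 0.592  -0.2501] size [0.031 0.065] long ang 175.6
   hex: c (0.5925501585006714, -0.25029855966567993) corner ang [19. 31. 26. 32.]
[ 0.40709618 -0.18655008  0.18028678]
```

View pics/t2.png

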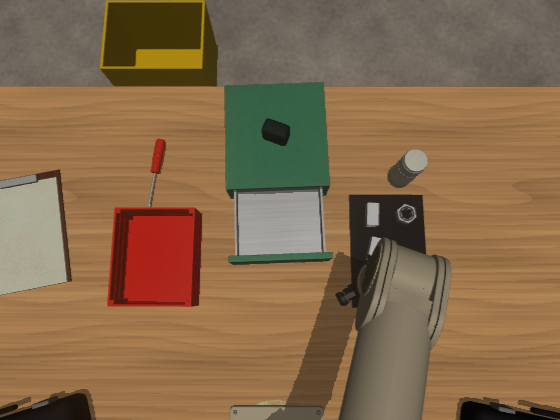

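The top view shows the drawer well out, with its panel at rows ~256–262. The far nut and tube have not moved, and the arm hides the near nut. I'll take the near nut now.

Call:
step_arm(
  commands=[70,-0.002,-0.107,0,0,0,0,70,-0.002,-0.107,0,0,0,0,70,-0.002,-0.107,-0.1,0,0,0,70,-0.002,-0.107,-0.2,0,0,0,70,-0.002,-0.107,-0.25,0,0,0,70,-0.002,-0.107,-0.28,0,0,0,70,-0.002,-0.107,-0.29,0,0,0,70,-0.002,-0.107,-0.29,0,0,0,30,-0.002,-0.107,-0.29,0,0,0,30,-0.002,-0.107,-0.29,0,0,0],
  squeeze=60,
)

```text
clock: 11.45
position: [0.4061, -0.2521, 0.0076]
ee_rot: [0.972, 0.234, 0.001, 0.001]
ft_force: [-2.4, 1.6, 7.2]
grip_width: 0.522
grasp_force: 60.6
```

Call:
step_arm(
  commands=[30,0,0,0,0,0,0,30,0,0,0,0,0,0,30,0,0,0,0,0,0,30,0,0,0,0,0,0,30,0,0,0,0,0,0,30,0,0,0.05,0,0,0,30,0,0,0.15,0,0,0,30,0,0,0.25,0,0,0,30,0,0,0.25,0,0,0,30,0,0,0.25,0,0,0],
)

```text
clock: 12.7
position: [0.4049, -0.2517, 0.1559]
ee_rot: [0.972, 0.234, -0.0, 0.0]
ft_force: [0.1, 0.4, -3.2]
grip_width: 0.523
grasp_force: 62.5
```

Call:
step_arm(
  commands=[30,0.308,0.345,0,0,0,-0.136,30,0.308,0.345,0,0,0,-0.136,30,0.308,0.345,0,0,0,-0.136,30,0.308,0.345,0,0,0,-0.136,30,0.308,0.345,0,0,0,-0.136,30,0.308,0.345,0,0,0,-0.136,30,0.308,0.345,0,0,0,-0.136,30,0.308,0.345,-0.1,0,0,-0.136,30,0.308,0.345,-0.1,0,0,-0.136,30,0.308,0.345,-0.1,0,0,-0.136],
)

```text
clock: 13.95
position: [0.5904, -0.0455, 0.0977]
ee_rot: [1.0, 0.022, 0.0, 0.0]
ft_force: [0.2, -0.3, -1.2]
grip_width: 0.527
grasp_force: 62.4
```

Call:
step_arm(
  commands=[30,0,0,-0.04,0,0,0,30,0,0,-0.08,0,0,0,30,0,0,-0.1,0,0,0,30,0,0,-0.1,0,0,0,60,0,0,-0.1,0,0,0,60,0,0,-0.1,0,0,0,60,0,0,-0.1,0,0,0,60,0,0,0.02,0,0,0,60,0,0,0.1,0,0,0,60,0,0,0.1,0,0,0],
)

```text
clock: 15.2
position: [0.593, -0.0445, 0.1617]
ee_rot: [1.0, 0.023, 0.004, 0.001]
ft_force: [0.1, 0.3, -2.0]
grip_width: 0.704
grasp_force: 0.0
```

Run:
```python
from h import *
im=camera('top');cv2.imwrite('pics/t3.png',im[180:320,210:450][:,:,::-1].repeat(3,0).repeat(3,1));parts(im);print(get_obs()['position'])
```

```text
px [375. 249.] area 257.0 c [ 0.5005 -0.2539] size [0.031 0.063] long ang 166.5
   hex: c (0.502038836479187, -0.2543359100818634) corner ang [14. 23. 15. 20.]
px [406. 213.] area 238.5 c [ 0.5955 -0.3388] size [0.05  0.045] long ang 67.5
   hex: c (0.5963981747627258, -0.34076783061027527) corner ang [10. 12. 56. 14.  5.  2.]
px [372. 214.] area 251.0 c [ 0.592  -0.2501] size [0.031 0.065] long ang 175.6
   hex: c (0.5925501585006714, -0.25029855966567993) corner ang [19. 31. 26. 32.]
[ 0.59144321 -0.04478625  0.15868134]
```

View pics/t3.png

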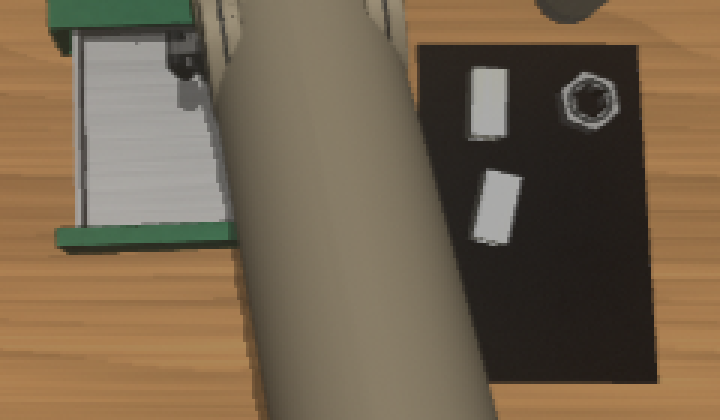

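The mat still shows both tubes and nut B in place. The arm hides the nut placed in the drawer, so I'll check it later. I'm checking the can's clearance before taking nut B.

Call:
step_arm(
  commands=[72,0.007,-0.49,0.02,0,0,0.024,72,0.007,-0.49,0.02,0,0,0.024,72,0.007,-0.49,0.02,0,0,0.024,72,0.007,-0.49,0.02,0,0,0.024,72,0.007,-0.49,0.02,0,0,0.024,72,0.007,-0.49,0.02,0,0,0.024,72,0.007,-0.49,0.02,0,0,0.024,72,0.007,-0.49,0.02,0,0,0.024,72,0.007,-0.49,0.02,0,0,0.024,72,0.007,-0.49,0.02,0,0,0.024],
)

```text
clock: 16.5
position: [0.5946, -0.3382, 0.1685]
ee_rot: [0.998, 0.061, 0.0, 0.0]
ft_force: [0.7, 0.9, 0.1]
grip_width: 0.841
grasp_force: 0.0
```

Run:
```python
from h import *
im=camera('top');cv2.imwrite('pics/t4.png',im[60:320,210:450][:,:,::-1].repeat(2,0).repeat(2,1));print(get_obs()['position'])
print(ray('top',(399,187),0),ray('top',(415,160),.16),ray('side',(382,355),0), ray('side',(391,277),.16))
```

```text
[ 0.59449317 -0.33845214  0.16848322]
[ 0.67344226 -0.33178525  0.        ] [ 0.69980009 -0.32850315  0.16      ] [ 0.69993142 -0.35727265  0.        ] [ 0.69981658 -0.34101974  0.16      ]
```

View pics/t4.png

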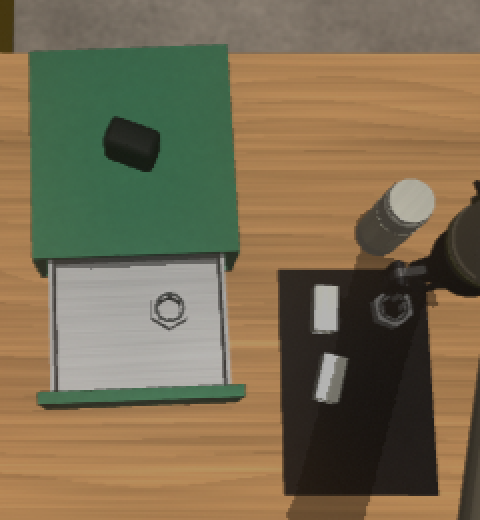

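The near nut lies flat in the drawer at crop pixel (168,308). The can at x≈0.70 leaves enough room for nut B.

Call:
step_arm(
  commands=[72,0.002,-0.002,-0.08,0,0,0,72,0.002,-0.002,-0.16,0,0,0,72,0.002,-0.002,-0.22,0,0,0,72,0.002,-0.002,-0.25,0,0,0,72,0.002,-0.002,-0.268,0,0,0,72,0.002,-0.002,-0.268,0,0,0,72,0.002,-0.002,-0.268,0,0,0,30,0.002,-0.002,-0.268,0,0,0,30,0.002,-0.002,-0.268,0,0,0,30,0.002,-0.002,-0.268,0,0,0],
)

```text
clock: 17.8
position: [0.5962, -0.3403, 0.0087]
ee_rot: [0.998, 0.06, 0.001, 0.001]
ft_force: [-1.2, 1.3, 6.4]
grip_width: 0.523
grasp_force: 62.8
```

Call:
step_arm(
  commands=[30,0,0,0,0,0,0,30,0,0,0,0,0,0,30,0,0,0,0,0,0,30,0,0,0.05,0,0,0,30,0,0,0.15,0,0,0,30,0,0,0.26,0,0,0,30,0,0,0.26,0,0,0,30,0,0,0.26,0,0,0,30,0,0,0.26,0,0,0,30,0,0,0.26,0,0,0],
)

```text
clock: 19.05
position: [0.5949, -0.3397, 0.1618]
ee_rot: [0.998, 0.061, -0.001, -0.001]
ft_force: [0.2, 0.6, -2.3]
grip_width: 0.52
grasp_force: 61.9
```

Call:
step_arm(
  commands=[30,-0.083,0.633,0,0,0,-0.024,30,-0.083,0.633,0,0,0,-0.024,30,-0.083,0.633,0,0,0,-0.024,30,-0.083,0.633,0,0,0,-0.024,30,-0.083,0.633,0,0,0,-0.024,30,-0.083,0.633,0,0,0,-0.024,30,-0.083,0.633,0,0,0,-0.024,30,-0.083,0.633,0,0,0,-0.024,30,-0.083,0.633,-0.05,0,0,-0.024,30,-0.083,0.633,-0.1,0,0,-0.024],
)

```text
clock: 20.3
position: [0.5462, 0.0373, 0.1025]
ee_rot: [1.0, 0.021, 0.0, 0.0]
ft_force: [0.1, -0.7, -2.7]
grip_width: 0.522
grasp_force: 62.1
```

Call:
step_arm(
  commands=[30,0,0,-0.04,0,0,0,30,0,0,-0.08,0,0,0,30,0,0,-0.107,0,0,0,30,0,0,-0.107,0,0,0,60,0,0,-0.107,0,0,0,60,0,0,-0.107,0,0,0,60,0,0,-0.107,0,0,0,60,0,0,0.02,0,0,0,60,0,0,0.1,0,0,0,60,0,0,0.1,0,0,0],
)

```text
clock: 21.55
position: [0.5486, 0.0405, 0.169]
ee_rot: [1.0, 0.023, 0.005, 0.0]
ft_force: [-0.6, 0.0, -0.8]
grip_width: 0.704
grasp_force: 0.0
```

Run:
```python
from h import *
im=camera('top');parts(im);print(get_obs()['position'])
```

```text
px [375. 249.] area 257.0 c [ 0.5005 -0.2539] size [0.031 0.063] long ang 166.5
   hex: c (0.502038836479187, -0.2543359100818634) corner ang [14. 23. 15. 20.]
px [372. 214.] area 251.0 c [ 0.592  -0.2501] size [0.031 0.065] long ang 175.6
   hex: c (0.5925501585006714, -0.25029855966567993) corner ang [19. 31. 26. 32.]
[0.5471433  0.03998744 0.16616108]
```

Call:
step_arm(
  commands=[60,-0.077,-0.49,0,0,0,-0.09,60,-0.077,-0.49,0,0,0,-0.09,60,-0.077,-0.49,0,0,0,-0.09,60,-0.077,-0.49,0,0,0,-0.09,60,-0.077,-0.49,0,0,0,-0.09,60,-0.077,-0.49,0,0,0,-0.09,60,-0.077,-0.49,0,0,0,-0.09,60,-0.077,-0.49,0,0,0,-0.09,60,-0.077,-0.49,-0.05,0,0,-0.09,60,-0.077,-0.49,-0.1,0,0,-0.09],
)

```text
clock: 22.85
position: [0.5001, -0.2531, 0.1031]
ee_rot: [0.993, -0.117, 0.0, 0.0]
ft_force: [0.6, 1.2, -0.6]
grip_width: 0.701
grasp_force: 0.0
```

Run:
```python
from h import *
im=camera('top');cv2.imwrite('pics/t5.png',im[180:320,210:450][:,:,::-1].repeat(3,0).repeat(3,1));print(get_obs()['position'])
```

```text
[ 0.49790808 -0.2521335   0.09881311]
```

View pics/t5.png

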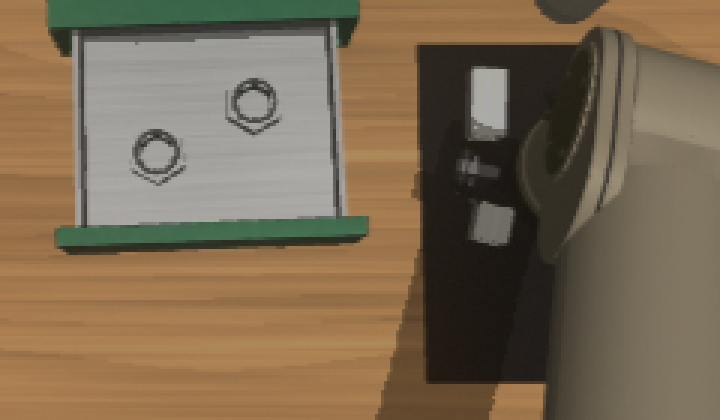

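Both nuts lie in the drawer, at crop pixels (157,152) and (254,100). The gripper is over tube 1, so I descend and grip it.

Call:
step_arm(
  commands=[60,0.001,-0.001,-0.06,0,0,0,60,0.001,-0.001,-0.12,0,0,0,60,0.001,-0.001,-0.15,0,0,0,60,0.001,-0.001,-0.155,0,0,0,60,0.001,-0.001,-0.155,0,0,0,15,0.001,-0.001,-0.155,0,0,0,15,0.001,-0.001,-0.155,0,0,0,15,0.001,-0.001,-0.155,0,0,0,15,0.001,-0.001,-0.155,0,0,0,15,0.001,-0.001,-0.155,0,0,0],
)

```text
clock: 24.15
position: [0.5009, -0.2552, 0.0117]
ee_rot: [0.993, -0.118, 0.001, 0.0]
ft_force: [-0.4, 1.5, 6.6]
grip_width: 0.339
grasp_force: 60.6
```

Call:
step_arm(
  commands=[15,0,0,0,0,0,0,15,0,0,0.05,0,0,0,15,0,0,0.15,0,0,0,15,0,0,0.25,0,0,0,15,0,0,0.33,0,0,0,15,0,0,0.33,0,0,0,15,0,0,0.33,0,0,0,15,0,0,0.33,0,0,0,15,0,0,0.33,0,0,0,15,0,0,0.33,0,0,0],
)

```text
clock: 25.4
position: [0.5, -0.2547, 0.208]
ee_rot: [0.993, -0.118, -0.0, -0.0]
ft_force: [-0.0, 0.8, -0.6]
grip_width: 0.335
grasp_force: 59.7
```

Call:
step_arm(
  commands=[15,-0.1,0.925,0,0,0,0.074,15,-0.1,0.925,0,0,0,0.074,15,-0.1,0.925,0,0,0,0.074,15,-0.1,0.925,0,0,0,0.074,15,-0.1,0.925,0,0,0,0.074,15,-0.1,0.925,0,0,0,0.074,15,-0.1,0.925,0,0,0,0.074,15,-0.1,0.925,0,0,0,0.074,15,-0.1,0.925,0,0,0,0.074,15,-0.1,0.925,0,0,0,0.074],
)

```text
clock: 26.65
position: [0.4377, 0.3053, 0.2085]
ee_rot: [1.0, 0.002, -0.001, -0.001]
ft_force: [-0.1, -1.4, -1.0]
grip_width: 0.338
grasp_force: 59.8
```

Call:
step_arm(
  commands=[15,0,0,-0.08,0,0,0,15,0,0,-0.16,0,0,0,15,0,0,-0.23,0,0,0,15,0,0,-0.27,0,0,0,15,0,0,-0.27,0,0,0,60,0,0,-0.27,0,0,0,60,0,0,-0.27,0,0,0,60,0,0,-0.15,0,0,0,60,0,0,0,0,0,0,60,0,0,0,0,0,0],
)

```text
clock: 27.9
position: [0.4408, 0.3011, 0.2128]
ee_rot: [1.0, -0.002, 0.002, -0.001]
ft_force: [0.5, -0.6, -1.0]
grip_width: 0.703
grasp_force: 0.0
```

Run:
```python
from h import *
im=camera('top');parts(im);o=get_obs();print(o['position'],o['ee_rot'])
```

```text
px [372. 214.] area 251.0 c [ 0.592  -0.2501] size [0.031 0.065] long ang 175.6
   hex: c (0.5925501585006714, -0.25029855966567993) corner ang [19. 31. 26. 32.]
[0.44196233 0.30221626 0.21655293] [ 0.99998738 -0.00204713  0.00417295 -0.00190808]
```

Call:
step_arm(
  commands=[60,0.253,-0.917,0,0,0,-0.024,60,0.253,-0.917,0,0,0,-0.024,60,0.253,-0.917,0,0,0,-0.024,60,0.253,-0.917,0,0,0,-0.024,60,0.253,-0.917,0,0,0,-0.024,60,0.253,-0.917,0,0,0,-0.024,60,0.253,-0.917,0,0,0,-0.024,60,0.253,-0.917,0,0,0,-0.024,60,0.253,-0.917,0,0,0,-0.024,60,0.253,-0.917,0,0,0,-0.024],
)

```text
clock: 29.2
position: [0.5914, -0.2559, 0.2082]
ee_rot: [0.999, -0.043, -0.0, 0.001]
ft_force: [-0.6, 0.6, 0.0]
grip_width: 0.703
grasp_force: 0.0
```

Run:
```python
from h import *
im=camera('top');cv2.imwrite('pics/t6.png',im[180:320,90:450][:,:,::-1].repeat(2,0).repeat(2,1));o=get_obs();print(o['position'],o['ee_rot'])
```

```text
[ 0.59173394 -0.25374661  0.20832012] [ 9.99107320e-01 -4.22432669e-02  4.31515258e-05  2.60137255e-04]
```

View pics/t6.png

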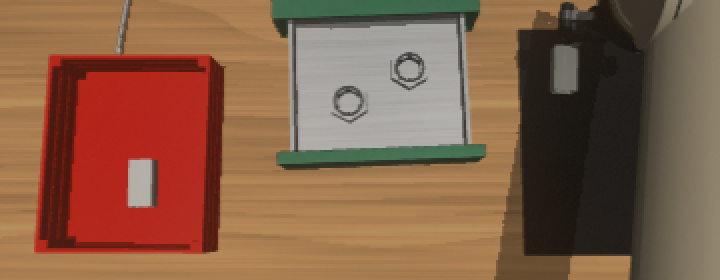

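Tube 1 is in the crate at crop pixel (142,183). Tube 2 is still at (565,68), under the gripper.

Call:
step_arm(
  commands=[60,0,0.003,-0.1,0,0,0,60,0,0.003,-0.2,0,0,0,60,0,0.003,-0.28,0,0,0,60,0,0.003,-0.32,0,0,0,60,0,0.003,-0.332,0,0,0,60,0,0.003,-0.332,0,0,0,15,0,0.003,-0.332,0,0,0,15,0,0.003,-0.332,0,0,0,15,0,0.003,-0.332,0,0,0,15,0,0.003,-0.332,0,0,0],
)

```text
clock: 30.5
position: [0.593, -0.2485, 0.011]
ee_rot: [0.999, -0.04, 0.001, 0.001]
ft_force: [-1.0, 0.4, 6.8]
grip_width: 0.336
grasp_force: 61.1
```

Call:
step_arm(
  commands=[15,0,0,0,0,0,0,15,0,0,0.05,0,0,0,15,0,0,0.15,0,0,0,15,0,0,0.25,0,0,0,15,0,0,0.33,0,0,0,15,0,0,0.33,0,0,0,15,0,0,0.33,0,0,0,15,0,0,0.33,0,0,0,15,0,0,0.33,0,0,0,15,0,0,0.33,0,0,0],
)

```text
clock: 31.75
position: [0.5918, -0.2481, 0.2067]
ee_rot: [0.999, -0.04, -0.0, -0.0]
ft_force: [0.8, 0.2, -1.1]
grip_width: 0.344
grasp_force: 60.1
```

Call:
step_arm(
  commands=[15,-0.115,0.913,0,0,0,0.024,15,-0.115,0.913,0,0,0,0.024,15,-0.115,0.913,0,0,0,0.024,15,-0.115,0.913,0,0,0,0.024,15,-0.115,0.913,0,0,0,0.024,15,-0.115,0.913,0,0,0,0.024,15,-0.115,0.913,0,0,0,0.024,15,-0.115,0.913,0,0,0,0.024,15,-0.115,0.913,0,0,0,0.024,15,-0.115,0.913,0,0,0,0.024],
)

```text
clock: 33.0
position: [0.5203, 0.305, 0.2073]
ee_rot: [1.0, 0.002, -0.001, -0.001]
ft_force: [1.0, -1.0, -1.2]
grip_width: 0.339
grasp_force: 60.1
```

Call:
step_arm(
  commands=[15,0,0,-0.08,0,0,0,15,0,0,-0.16,0,0,0,15,0,0,-0.23,0,0,0,15,0,0,-0.27,0,0,0,15,0,0,-0.27,0,0,0,60,0,0,-0.27,0,0,0,60,0,0,-0.27,0,0,0,60,0,0,-0.15,0,0,0,60,0,0,0,0,0,0,60,0,0,0,0,0,0],
)

```text
clock: 34.25
position: [0.5237, 0.3005, 0.212]
ee_rot: [1.0, -0.002, 0.002, -0.001]
ft_force: [0.1, -0.1, -0.7]
grip_width: 0.701
grasp_force: 0.0
```

Call:
step_arm(
  commands=[0,-0.17,-0.52,0,0,0,0.014,0,-0.17,-0.52,0,0,0,0.014,0,-0.17,-0.52,0,0,0,0.014,0,-0.17,-0.52,0,0,0,0.014,0,-0.17,-0.52,0,0,0,0.014,0,-0.17,-0.52,0,0,0,0.014,0,-0.17,-0.52,0,0,0,0.014,0,-0.17,-0.52,-0.08,0,0,0.014,0,-0.17,-0.52,-0.16,0,0,0.014,0,-0.17,-0.52,-0.24,0,0,0.014],
)

```text
clock: 35.5
position: [0.4219, -0.0106, 0.0627]
ee_rot: [1.0, 0.021, 0.001, -0.0]
ft_force: [0.2, -0.8, -0.7]
grip_width: -0.004
grasp_force: 0.0
```

Run:
```python
from h import *
im=camera('top');parts(im);cv2.imwrite('pics/t7.png',im[60:320,90:450][:,:,::-1].repeat(2,0).repeat(2,1));o=get_obs();print(o['position'],o['ee_rot'])
```

```text
[ 0.41817074 -0.01049732  0.05739058] [ 0.99977713  0.02091305 -0.00270254 -0.00101448]
```

View pics/t7.png

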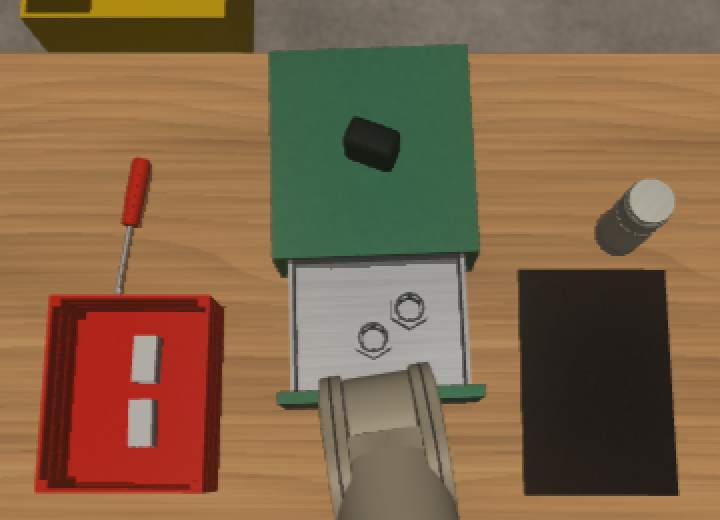

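All the parts are placed: two tubes in the crate at crop (145,360) and (142,423), two nuts in the drawer (one has been nudged but is still inside), and the mat is empty. Now I push the drawer home.

Call:
step_arm(
  commands=[0,0.04,0.001,0,0,0,0,0,0.065,0.002,0,0,0,0,0,0.09,0.004,0,0,0,0,0,0.115,0.005,0,0,0,0,0,0.14,0.006,0,0,0,0,0,0.165,0.007,0,0,0,0,0,0.19,0.008,0,0,0,0,0,0.215,0.009,0,0,0,0,0,0.24,0.01,0,0,0,0,0,0.265,0.011,0,0,0,0],
)

```text
clock: 36.8
position: [0.5802, -0.0058, 0.0631]
ee_rot: [1.0, 0.02, -0.001, 0.0]
ft_force: [-6.1, 0.4, 4.4]
grip_width: 0.003
grasp_force: 3.4
```

Call:
step_arm(
  commands=[0,0.01,0,0,0,0,0,0,0.02,0,0,0,0,0,0,0.03,0,0,0,0,0,0,0.04,0,0,0,0,0,0,0.048,0,0,0,0,0,0,0.056,0,0,0,0,0,0,0.063,0,0,0,0,0,0,0.067,0,0,0,0,0,0,0.07,0,0,0,0,0,0,0.07,0,0,0,0,0],
)

```text
clock: 38.05
position: [0.6175, -0.0046, 0.0629]
ee_rot: [1.0, 0.02, -0.005, 0.0]
ft_force: [-29.3, 2.0, 20.2]
grip_width: -0.001
grasp_force: 14.7
```

At the stop (0.6175, 29 N), so I back off cleanly.

Call:
step_arm(
  commands=[0,-0.008,0,0,0,0,0,0,-0.02,0,0,0,0,0,0,-0.08,0,0,0,0,0,0,-0.15,0,0,0,0,0,0,-0.25,0,0,0,0,0,0,-0.25,0,0.15,0,0,0,0,-0.25,0,0.15,0,0,0,0,-0.25,0,0.15,0,0,0,0,-0.25,0,0.15,0,0,0,0,-0.25,0,0.15,0,0,0],
)

```text
clock: 39.3
position: [0.4716, -0.0058, 0.1524]
ee_rot: [1.0, 0.02, -0.001, -0.0]
ft_force: [-0.0, 0.0, -0.5]
grip_width: 0.0
grasp_force: 0.0
```

Run:
```python
from h import *
s=camera('side');t=camera('top')
cv2.imwrite('pics/f.png',np.vstack([s[120:300,150:450],t[120:300,100:400]])[:,:,::-1].repeat(1,0));print(get_obs()['position'])
```

```text
[ 0.47165228 -0.0057512   0.152556  ]
```

View pics/f.png

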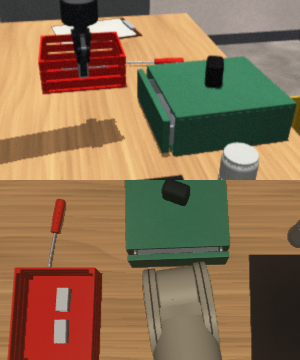

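The final views show the drawer back at its latched gap, both tubes in the crate and the mat clear. The can, the driver and the tape measure are where they were.

```bash
python3 -c "
from workcell import *
print(hand_in())"
```

```text
the job is handed in; nothing more can be done
None
```

The job is handed in (no verdict came back): both nuts were in the drawer before I pushed it shut, it looks latched, both tubes are in the scrap crate, and the can, screwdriver and tape measure look unmoved.

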